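# Test a rubber foot pad on the hardness gauge and sort it

## Robot

A 6-joint arm with a two-finger parallel gripper is mounted at the origin on a cart in front of the work surface, level with it; the furniture and walls round the work are solid. World frame = base frame: x ahead of the robot, y to its left, z up, the work surface at z = 0. Lengths are in m, angles in degrees, forces in N, time in s.
With the tool pointing down it reaches from about 0.25 to 0.725 m from the base axis. Payload 9.7 kg.
Tool frame: the origin (TCP) lies between the finger pads; the fingertips stand 22 mm ahead of it and the grasp point (between the pads) lies 3 mm ahead of it; z points along the fingers, y is the line along which they close (so a half turn about z gives the same grasp; the last joint's range is limited). The gripper opens to 85 mm and grips with 20 to 120 N. Pads are 22 mm wide; open, the fingers measure 114 mm over their backs; the gripper's body (76 mm by 85 mm) begins 54 mm behind the grasp point. The pads swing forward as they close: fully open they stand 13 mm farther back than shut.
Start: joints at [66.062, 4.979, 10.078, 95.1, 0, 90], TCP at [0.223, 0.503, 0.253] pointing down, gripper open.
Joint ranges: [-179.16, 179.16], [-48.56, 103.87], [-65.8, 70.77], [-126.05, 130.52], [-82.76, 87.17], [-180, 180]. Speed limits (degrees/s): [127.2, 127.2, 147.25, 180, 180, 180].

## Interface

Orientations are given as [roll, pitch, yaw] about the fixed x, y, z axes, in that order (R = Rz(yaw) Ry(pitch) Rx(roll)).
In Python, from workcell import bot, viewer, finder gives the robot as it stands.
- The arm moves only by the tool move_arm, never from a script. Its arguments are lists of equal length, an entry for each row: "offset": the shift along the tool's x, y, z in cm, a list of three; "twist": the turn, a rotation vector about the tool's x, y, z in rad, a list of three; "grip": the opening, from 0 (shut) to 1 (fully open). In form: {"offset": [[x, y, z], ...], "twist": [[ax, ay, az], ...], "grip": [grip, ...]}. A call has 1 to 5 rows; each row shifts and turns the commanded pose from where the row before left it, along the tool's axes as they then stand; what a row does not reach is not made up. A row lasts 1/10 s, in which the tool goes at most 50 mm and 8.59 degrees, less where a joint would pass 70% of its speed; a pose out of reach is approached as far as the arm can. A call is refused whole if a number of a shift passes 5 or a number of a turn 0.15, either way. A call with a gripper value outside its range is refused whole. The fingers move at their own pace and stop on an object; "force" is the grip in N (left out, the last holds). Time passes only in rows, so rows that do not move let the fingers close. It gives the time, the measured TCP pose, the force, the opening and the grip force at its end, in the units of the state.
- bot.get_obs(): the state, without advancing time (a new reading comes with each control period).
- viewer.camera(name): name is "scene" or "top" or "wrist"; returns a dict with "color" (420x560x3 uint8, red, green, blue), "depth" (420x560 float32, m along the optical axis (not along the pixel's ray), 0 where there is no reading), "vfov" (degrees; the focal length in pixels is half the picture's height over the tangent of half this angle, whatever the lens; pixels are square), "cx", "cy" (the principal point, pixels), "position" and "attitude" of the camera in the world; the wrist camera has in their place "tool_from_camera" (4x4, takes a point from camera to tool coordinates, whose origin is the TCP and whose axes are the flange's). Camera axes: x right, y down, z forward; pixel columns grow to the right and rows downward; lengths in m; the calibration is good to about 2 mm. The wrist camera is an equidistant fisheye: a pixel r from the principal point sees the ray r / f radians off the axis. A picture is of the moment at which its call begins: read the wrist's pose just before it.
- bot.job_done(): hands the job in; it is judged then, once.
Trained networks look in a picture, given as the dict that the camera call returned (one of the last four; its "shot" number tells which), for a name from the list of things; names that differ only in an ending like _2 or _b are one class to them, and where a whole thing is asked for, a point or a joint stands for the part that bears it (a point fixed in the world has none). Each returns a list of dicts, best first, with "p" (0 to 1); they miss things now and then, are a little off and sometimes report something else, mostly with a low value. They report only what shows in the picture. A call takes as long as a camera call.
- finder.boxes_of(picture, thing): "position" ([column, row] in pixels, amid what is visible of it).
- finder.pinpoint(picture, thing): "position" ([column, row] in pixels: a listed point, or the origin of a listed thing).
The state is a dict: "time": time; "q": joint angles; "qd": joint speeds; "joint_efforts": joint torques, N m; "ee_pos": TCP position; "tcp_rot": TCP orientation; "wrist_force": force on the tool from outside, world axes, zero at the start; "torque": the same for the moment, N m; "opening": finger opening in m; "grasp_force": force on a finger pad.
Only numpy, scipy, OpenCV 4.12 (cv2) and the standard library are available. Lean on these libraries where they do the work, as an engineer would, in place of code of your own. Each camera call takes 0.05 s, during which the arm holds its last target. There are 200 camera calls.

## Task

Test the rubber foot pad that lies under the dial gauge: press the tester's hand lever down until the gauge's foot sits flat on the pad, keep it there for about two seconds while you read the dial, then let the lever come back up. If the needle stood in the red part of the scale the pad has gone hard with age, so lay it in the red bin; if it stayed in the green the pad is still good, so lay it in the brown card tray. Leave the next pad waiting where it is on the tester, and do not disturb the yellow-lidded cup, the white timer and the amber bottle.

Things in the scene. Friction and masses are not known exactly. Their poses are not given: they have to be found in the camera images.
- tester: Hardness tester fixed on the desk, 280 mm high. Grey granite base, local x -120 to +92, y -70 to +146 mm, top face 24 mm above the desk; column 66 mm behind the gauge, grey slide housing above. Origin: on the desk under the gauge's pin; x to the back, y left seen from the dial side, z up.
- gauge_spot (a point): Point on the granite's top face straight under the pin. The gauge above it, raised: flat steel foot 52 mm across, 50 mm above this point, with the sprung pin standing 8 mm out below it; dial and foot reach 38 mm to either side and 32 mm to the front (tester's local -x).
- lever_grip (a point): Centre of the hand lever's black T-grip: round bar 48 mm long, 21 mm thick, along the tester's local y, right of the dial. Lever up: local x -11, y -106 mm, 290 mm above the desk. It swings about the pivot on a 100 mm radius.
- lever_pivot (a point): Point on the lever's axle abreast of the grip's centre (tester's local x +66, y -106 mm, 226 mm above the desk); the axle runs along the tester's local y.
- lever (a joint): Lever turn in rad: 0 = up (arm 40 degrees above level, towards the dial side), grows as the grip is pressed down; 30 mm gauge travel per rad. The pin meets the pad at about 0.40; at about 0.66, arm about level, the foot is flat on the pad and the lever stops firmly. That takes about 4 N at the grip, 8 N keeps it there surely. Springs back up when let go.
- needle (a joint): Needle turn in rad, clockwise seen from the front: 0 = lower left (pin fully out), 4.71 = lower right (pin pushed back 8 mm, flush with the foot). Scale band green from 0 to 2.59, red from 2.59 to 4.71. The pin sinks into a soft pad (low reading); a hard pad pushes it back (high). Valid only while the foot is flat on the pad; falls back to 0 as the gauge rises.
- dial (a point): Centre of the dial's white face, 74 mm across, on the front of the gauge; looks to the tester's local -x, tipped up 30 degrees. Black needle.
- pad_1_center (a point): Centre, half-way up, of one of two like-looking black rubber pads, 140 long (local x), 50 wide (y), 30 mm thick (z), 120 to 195 g. Both lie on the granite, long side front to back: one under the gauge (centre about 32 mm in front of the pin), one waiting 110 mm to its left. Which lies where varies; which is hard cannot be seen. The front 65 mm of the tested one stick out clear of the gauge.
- pad_2_center (a point): Centre, half-way up, of the other rubber pad; same size and look as pad_1.
- red_bin: Low red bin, fixed, for hardened pads: 147 x 217 mm over the rim, 58 mm high, inside clear 110 (local x) by 180 mm (local y), floor 3 mm. Origin: under its centre; its long side (local y) runs roughly away from the robot. Red bin and card tray stand side by side right of the tester, in either order.
- card_tray: Brown card tray, fixed, for good pads: 170 (local x) by 250 mm (local y), 50 mm high, walls and floor 3 mm. Origin: under its centre; its long side (local y) runs roughly away from the robot.
- sample_cup: Bystander: sample cup with yellow lid, 49 mm across, 60 mm high, behind the tester on the left. Origin: centre of its underside.
- bench_timer: Bystander: white bench timer, 62 mm square, 19 mm high, between tester and trays at the back. Origin: centre of its underside.
- amber_bottle: Bystander: amber bottle with white lid, 40 mm across, 75 mm high, behind the tester. Origin: centre of its underside.

How it is judged (in metres and radians):
On the way:
1. the lever is down with the gauge's foot flat on the pad (lever past 0.63 rad, needle above 0.8 rad) for a second (value of joint lever above 0.63 rad and value of joint needle above 0.8 rad), for 1 s.
At the end, for the whole second after the job is handed in: The tested pad lies at rest inside the red bin if it read red, inside the card tray if it read green (centre over the floor, below the rim); the other pad waits on the tester's left, moved under 20 mm; the lever is up again (below 0.10 rad) (value of joint lever below 0.1 rad and linear speed of each of pad_1, pad_2 below 0.03 m/s and ((x of pad_1_center in the frame of red_bin between -0.045 and 0.045 m and y of pad_1_center in the frame of red_bin between -0.06 and 0.06 m and z of pad_1_center in the frame of red_bin below 0.042 m and y of pad_2_center in the frame of tester between 0.085 and 0.14 m and distance of pad_2_center from where it was at the start of the episode below 0.02 m) or (x of pad_2_center in the frame of card_tray between -0.07 and 0.07 m and y of pad_2_center in the frame of card_tray between -0.1 and 0.1 m and z of pad_2_center in the frame of card_tray below 0.042 m and y of pad_1_center in the frame of tester between 0.085 and 0.14 m and distance of pad_1_center from where it was at the start of the episode below 0.02 m))); the robot touches nothing.
It fails at once if the yellow-lidded cup is pushed more than 30 mm (distance of sample_cup from where it was at the start of the episode above 0.03 m).
It fails at once if the timer is pushed more than 30 mm (distance of bench_timer from where it was at the start of the episode above 0.03 m).
It fails at once if the amber bottle is pushed more than 30 mm (distance of amber_bottle from where it was at the start of the episode above 0.03 m).
It also fails if it takes over 58 s, if anything falls off the work surface, if the arm or the gripper's body presses on something with over 40 N, if the wrist force passes 120 N, or if a joint passes its speed limit or range.

## Working session

There is one attempt and no reset: what is moved stays moved. The work goes in short steps, Python scripts to look and compute and a tool call to move; the robot and the scene stay as the last step left them, time stands still between calls to the robot, and variables do not carry over. Pictures are saved under pics/ and viewed, at most 10 in all, crops included, and the job is handed in when it is done.

Besides the shell and the picture viewer there is one more tool, called after "Request:" in YAML: its name, and indented under it one key for each argument. move_arm: Moves the arm, as the interface text tells. Its arguments: {"type":"object","properties":{"offset":{"type":"array","items":{"type":"array","items":{"type":"number"}}},"twist":{"type":"array","items":{"type":"array","items":{"type":"number"}}},"grip":{"type":"array","items":{"type":"number"}},"force":{"type":"number"}},"required":["offset","twist","grip"]}

```bash
mkdir -p pics; ls
cat > h.py <<'E'
import numpy as np, cv2
from scipy.spatial.transform import Rotation as R
from workcell import bot, viewer, finder
def campose(p, obs=None):
    if 'tool_from_camera' in p:
        T=np.array(p['tool_from_camera']); Rt=R.from_euler('xyz',obs['tcp_rot'],degrees=True).as_matrix()
        return np.array(obs['ee_pos'])+Rt@T[:3,3], Rt@T[:3,:3]
    a=np.array(p['attitude'])
    Rm=a if a.shape==(3,3) else R.from_euler('xyz',a,degrees=True).as_matrix()
    return np.array(p['position']),Rm
def ray(p,uv,obs=None):
    o,Rm=campose(p,obs); f=210/np.tan(np.radians(p['vfov']/2)); x=uv[0]-p['cx'];y=uv[1]-p['cy']
    if obs is not None:
        r=np.hypot(x,y);t=r/f; d=np.array([x/r*np.sin(t),y/r*np.sin(t),np.cos(t)])
    else: d=np.array([x/f,y/f,1.])
    return o,Rm@d
def atz(p,uv,z,obs=None):
    o,d=ray(p,uv,obs); return o+d*(z-o[2])/d[2]
def atdepth(p,uv,obs=None):
    u,v=np.round(uv).astype(int); z=np.median(p['depth'][v-1:v+2,u-1:u+2])
    o,d=ray(p,uv,obs); 
    return o+d*z if obs is None else o+d*z/np.cos(np.hypot(uv[0]-p['cx'],uv[1]-p['cy'])/(210/np.tan(np.radians(p['vfov']/2))))
def tri(l):
    A=np.zeros((3,3));b=np.zeros(3)
    for o,d in l:
        d=d/np.linalg.norm(d);P=np.eye(3)-np.outer(d,d);A+=P;b+=P@o
    x=np.linalg.solve(A,b); return x,[np.linalg.norm(np.cross(x-o,d/np.linalg.norm(d))) for o,d in l]
E
python3 - <<'E'
from h import *
np.set_printoptions(precision=4,suppress=True)
ps={n:viewer.camera(n) for n in('scene','top')}
for n,p in ps.items():
    print(n,p['vfov'],p['cx'],p['cy'],p['position'],p['attitude'],p['color'].shape)
    cv2.imwrite(f'pics/{n}.png',p['color'][:,:,::-1])
T='tester gauge_spot lever_grip lever_pivot dial pad_1_center pad_2_center red_bin card_tray sample_cup bench_timer amber_bottle'.split()
for t in T:
    rs=[]
    for n,p in ps.items():
        r=finder.pinpoint(p,t)[:3]
        print(t,n,[(round(a['p'],2),np.round(a['position'],1).tolist(),atdepth(p,a['position']).round(3).tolist()) for a in r])
        if r: rs.append(ray(p,r[0]['position']))
    if len(rs)==2: print('   tri',tri(rs))
print(bot.get_obs())
E
```

```text
pics
scene 46.72867793011774 283.3893052214076 210.0731529009426 [ 0.1519 -0.9405  0.9086] [-126.1008    0.4344  -27.9966] (420, 560, 3)
top 48.33367238161204 282.87991840065666 212.31801570016043 [ 0.4849 -0.0633  1.5381] [-175.0516    0.8345  -91.2167] (420, 560, 3)
tester scene [(0.69, [301.0, 260.8], [0.651, -0.09, 0.019]), (0.55, [234.5, 249.0], [0.509, 0.036, 0.024]), (0.55, [229.2, 202.4], [0.519, 0.072, 0.158])]
tester top [(0.95, [250.5, 242.5], [0.518, 0.052, 0.158]), (0.66, [191.2, 178.2], [0.73, 0.247, 0.058])]
   tri (array([ 0.6035,  0.0178, -0.0389]), [np.float64(0.09522324037380307), np.float64(0.09522324037380307)])
gauge_spot scene [(0.86, [237.3, 239.6], [0.525, 0.051, 0.041]), (0.59, [254.5, 301.0], [0.483, -0.149, 0.003])]
gauge_spot top [(0.94, [248.9, 240.8], [0.523, 0.056, 0.162]), (0.72, [317.4, 250.0], [0.492, -0.154, 0.004])]
   tri (array([0.5287, 0.0665, 0.0282]), [np.float64(0.0024366082538373884), np.float64(0.0024366082538373863)])
lever_grip scene [(0.83, [241.9, 176.3], [0.519, -0.032, 0.297]), (0.49, [270.1, 194.1], [0.728, 0.251, 0.01]), (0.47, [25
[... 2237 characters left out ...]
_bottle top [(0.71, [222.6, 178.3], [0.727, 0.146, 0.061]), (0.24, [246.1, 249.5], [0.498, 0.068, 0.119])]
   tri (array([ 0.7315,  0.1568, -0.0018]), [np.float64(0.00583659400608678), np.float64(0.00583659400608663)])
{'time': 1.3, 'q': array([66.0616,  4.9796, 10.0757, 95.0991,  0.    , 89.9992]), 'qd': array([-0.0135, -0.0234, -0.0652, -0.0229, -0.018 ,  0.0364]), 'joint_efforts': array([ -0.0015, -52.0099,  46.4861,   0.0017,  -0.0002,  -0.    ]), 'ee_pos': array([0.2232, 0.5027, 0.2533]), 'tcp_rot': array([-179.997 ,   -0.    ,  156.0624]), 'wrist_force': array([ 0.576 ,  0.1639, -0.5164]), 'torque': array([-0.0113,  0.0503, -0.0004]), 'grasp_force': 0.0, 'opening': 0.08505457187225789}
```

Run:
```python
from h import *
np.set_printoptions(precision=4,suppress=True)
a=cv2.imread('pics/scene.png');b=cv2.imread('pics/top.png')
A=cv2.resize(a[140:420,130:410],(400,400),interpolation=cv2.INTER_CUBIC);B=cv2.resize(b[120:340,160:440],(400,314),interpolation=cv2.INTER_CUBIC)
c=np.zeros((400,800,3),np.uint8);c[:,:400]=A;c[:314,400:]=B;cv2.imwrite('pics/c1.png',c)
def cloud(p):
    v,u=np.mgrid[0:420,0:560];f=210/np.tan(np.radians(p['vfov']/2));z=p['depth']
    o,Rm=campose(p);X=np.stack([(u-p['cx'])/f*z,(v-p['cy'])/f*z,z],-1)@Rm.T+o;X[z==0]=9;return X
for n in('top','scene'):
    p=viewer.camera(n);X=cloud(p);np.savez(f'{n}.npz',X=X,c=p['color'])
    P=X.reshape(-1,3);C=p['color'].reshape(-1,3).astype(int)
    m=(abs(P[:,2]-.024)<.006)&(P[:,0]>.35)&(P[:,0]<.66)&(P[:,1]>-.03)&(P[:,1]<.25)
    print(n,'granite',m.sum(),P[m].min(0),P[m].max(0),np.median(P[m],0),cv2.minAreaRect((P[m][:,:2]*1000).astype(np.float32)))
    m=(abs(P[:,2]-.054)<.008)&(P[:,0]>.37)&(P[:,0]<.57)&(P[:,1]>-.0)&(P[:,1]<.25)&(C.max(1)<80)
    for lo,hi in((.0,.115),(.115,.25)):
        k=m&(P[:,1]>lo)&(P[:,1]<hi)
        if k.sum()>5: print('pad',k.sum(),np.median(P[k],0),np.percentile(P[k],[1,99],0),cv2.minAreaRect((P[k][:,:2]*1000).astype(np.float32)))
    m=(P[:,2]>.27)&(P[:,2]<.32)&(P[:,0]>.47)&(P[:,0]<.57)&(P[:,1]<.03)&(P[:,1]>-.1)&(C.max(1)<90)
    print('grip',m.sum(),np.percentile(P[m],[0,50,100],0),cv2.minAreaRect((P[m][:,:2]*1000).astype(np.float32)))
```

```text
top granite 2143 [0.4046 0.0022 0.018 ] [0.6168 0.2182 0.03  ] [0.4967 0.1219 0.0236] ((510.87567138671875, 110.09754180908203), (215.181396484375, 212.5178680419922), 89.65353393554688)
pad 203 [0.4719 0.0658 0.0536] [[0.4305 0.0488 0.0471]
 [0.5565 0.0912 0.0607]] ((492.13262939453125, 70.32708740234375), (42.11323547363281, 129.6349639892578), 89.0454330444336)
pad 478 [0.5017 0.176  0.0534] [[0.4362 0.1545 0.0471]
 [0.5621 0.1989 0.0604]] ((497.25701904296875, 176.47909545898438), (129.959228515625, 44.653404235839844), 0.6326342225074768)
grip 90 [[ 0.5085 -0.0543  0.2928]
 [ 0.5143 -0.0356  0.2991]
 [ 0.5226 -0.0145  0.3048]] ((515.4983520507812, -34.26681137084961), (39.874473571777344, 13.430988311767578), 88.81243896484375)
scene granite 1751 [ 0.4024 -0.0032  0.018 ] [0.6155 0.2165 0.03  ] [0.4912 0.0462 0.0237] ((508.9306640625, 106.72756958007812), (212.86122131347656, 219.8898468017578), 0.07702995091676712)
pad 544 [0.4776 0.0659 0.0533] [[0.417  0.0473 0.0462]
 [0.5535 0.0996 0.0576]] ((486.44354248046875, 73.06123352050781), (53.6182861328125, 140.2267303466797), 87.38252258300781)
pad 380 [0.473  0.1753 0.0532] [[0.423  0.1525 0.0463]
 [0.5239 0.2048 0.0576]] ((476.427490234375, 179.0784912109375), (107.4041748046875, 55.088050842285156), 1.7308348417282104)
grip 138 [[ 0.5019 -0.0582  0.2824]
 [ 0.5097 -0.0418  0.2966]
 [ 0.5231 -0.0095  0.3021]] ((512.6082763671875, -33.875457763671875), (48.75059509277344, 21.24108123779297), 89.63614654541016)
```

View pics/c1.png

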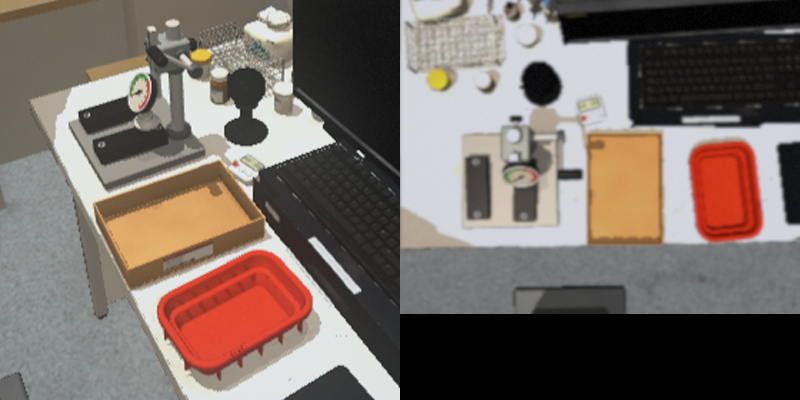

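Run:
```python
from h import *
np.set_printoptions(precision=4,suppress=True)
o=bot.get_obs();p=viewer.camera('wrist');print(o['time'],p['vfov'],p['cx'],p['cy'],p['tool_from_camera'])
cv2.imwrite('pics/w0.png',p['color'][:,:,::-1])
d=np.load('top.npz');P=d['X'].reshape(-1,3);C=d['c'].reshape(-1,3).astype(int)
d2=np.load('scene.npz');P2=d2['X'].reshape(-1,3);C2=d2['c'].reshape(-1,3).astype(int)
for P,C in((P,C),(P2,C2)):
    for nm,y0,y1,zl in(('tray',-.26,-.05,.042),('bin',-.52,-.25,.048)):
        r=(C[:,0]-C[:,2]>50)&(P[:,1]>y0)&(P[:,1]<y1)&(P[:,0]>.3)&(P[:,0]<.7)
        m=r&(P[:,2]>zl)&(P[:,2]<.07); f=r&(abs(P[:,2]-.003)<.005)
        print(nm,cv2.minAreaRect((P[m][:,:2]*1000).astype(np.float32)),np.median(P[m],0),'floor',np.percentile(P[f],[1,50,99],0))
```

```text
1.4 65.70646984690485 281.61114563499774 209.48627481397756 [[ 0.0008 -0.9652 -0.2615  0.0661]
 [ 1.      0.0007  0.0005 -0.0005]
 [-0.0004 -0.2615  0.9652 -0.1206]
 [ 0.      0.      0.      1.    ]]
tray ((486.7352294921875, -148.71112060546875), (168.6783905029297, 247.3450469970703), 88.75825500488281) [ 0.4967 -0.2071  0.0498] floor [[ 0.3668 -0.2287 -0.0018]
 [ 0.4857 -0.1483  0.0031]
 [ 0.6082 -0.0681  0.0078]]
bin ((475.34112548828125, -370.7696228027344), (217.3228759765625, 147.4268798828125), 4.899138450622559) [ 0.4763 -0.3837  0.0571] floor [[ 0.3974 -0.4205 -0.0017]
 [ 0.4747 -0.3726  0.0033]
 [ 0.588  -0.3258  0.0078]]
tray ((484.9941711425781, -147.2349090576172), (174.98866271972656, 251.51406860351562), 88.8321533203125) [ 0.4813 -0.1711  0.0475] floor [[ 0.375  -0.2321 -0.0012]
 [ 0.4855 -0.1307  0.0029]
 [ 0.6068 -0.0624  0.0075]]
bin ((474.3505859375, -370.14508056640625), (217.60964965820312, 147.9822235107422), 4.9314775466918945) [ 0.4658 -0.3792  0.0562] floor [[ 0.4003 -0.4022 -0.0012]
 [ 0.4744 -0.362   0.0026]
 [ 0.5552 -0.2877  0.0076]]
```

View pics/w0.png

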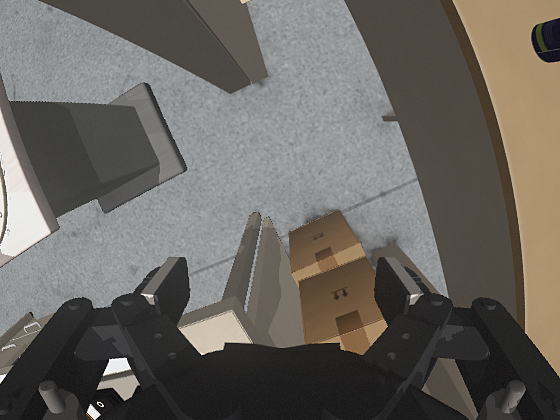

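Request:
move_arm:
  offset:
    - [-3.2,-2.5,-1]
    - [-3.2,-2.5,-1]
    - [-3.2,-2.5,-1]
    - [-3.2,-2.5,-1]
    - [-3.2,-2.5,-1]
  twist:
    - [0,0,0]
    - [0,0,0]
    - [0,0,0]
    - [0,0,0]
    - [0,0,0]
  grip: [0,0,0,0,0]

```text
time: 1.95
ee_pos: [0.319, 0.322, 0.3038]
tcp_rot: [180.0, 0.0, 156.1]
wrist_force: [0.4, 0.7, -0.4]
opening: 0.0124
grasp_force: 0.0
```

Request:
move_arm:
  offset:
    - [-3.2,-2.5,-1]
    - [-3.2,-2.5,-1]
    - [-3.2,-2.5,-1]
    - [-3.2,-2.5,-1]
    - [-3.2,-2.5,-1]
  twist:
    - [0,0,0]
    - [0,0,0]
    - [0,0,0]
    - [0,0,0]
    - [0,0,0]
  grip: [0,0,0,0,0]

```text
time: 2.45
ee_pos: [0.4146, 0.1428, 0.3539]
tcp_rot: [180.0, 0.0, 156.1]
wrist_force: [1.3, 0.8, -0.0]
opening: 0.0
grasp_force: 0.0
```

```bash
cat > look.py <<'E'
from h import *
import sys
np.set_printoptions(precision=4,suppress=True)
o=bot.get_obs();p=viewer.camera('wrist');print(o['time'],o['ee_pos'],o['tcp_rot'],o['wrist_force'])
cv2.imwrite(f'pics/{sys.argv[1]}.png',p['color'][:,:,::-1])
for t in sys.argv[2:]:
    for a in finder.pinpoint(p,t)[:2]: print(t,round(a['p'],2),np.round(a['position'],1),atdepth(p,a['position'],o),'dir',ray(p,a['position'],o))
E
python3 look.py w1 lever_grip pad_1_center dial
```

```text
2.45 [0.4146 0.1428 0.3539] [179.9715   0.0269 156.0689] [ 1.3242  0.7568 -0.0452]
pad_1_center 0.59 [259.1 235.7] [0.4801 0.0797 0.0536] dir (array([0.3539, 0.1691, 0.4745]), array([ 0.2815, -0.1994, -0.9386]))
dial 0.24 [268.3 255.7] [0.4019 0.1417 0.347 ] dir (array([0.3539, 0.1691, 0.4745]), array([ 0.3456, -0.1968, -0.9175]))
```

Request:
move_arm:
  offset:
    - [-3.3,-2.5,-0.1]
    - [-3.3,-2.5,-0.1]
    - [-3.3,-2.5,-0.1]
    - [-3.3,-2.5,-0.1]
    - [-3.2,-2.5,-0.1]
  twist:
    - [0,0,0]
    - [0,0,0]
    - [0,0,0]
    - [0,0,0]
    - [0,0,0]
  grip: [0,0,0,0,0]

```text
time: 3.15
ee_pos: [0.5139, -0.0365, 0.3581]
tcp_rot: [180.0, -0.0, 156.2]
wrist_force: [0.8, 0.1, 0.7]
opening: 0.0001
grasp_force: 0.0
```

```bash
python3 look.py w2 lever_grip dial
```

```text
3.15 [ 0.5139 -0.0365  0.3581] [179.9882  -0.0132 156.1744] [0.806  0.1401 0.6569]
lever_grip 0.8 [285.9 226.1] [ 0.5079 -0.0316  0.2991] dir (array([ 0.4532, -0.0103,  0.4787]), array([ 0.2894, -0.1125, -0.9506]))
dial 0.94 [380.9 145.2] [0.5122 0.0749 0.1546] dir (array([ 0.4532, -0.0103,  0.4787]), array([ 0.1733,  0.2506, -0.9525]))
```

View pics/w2.png

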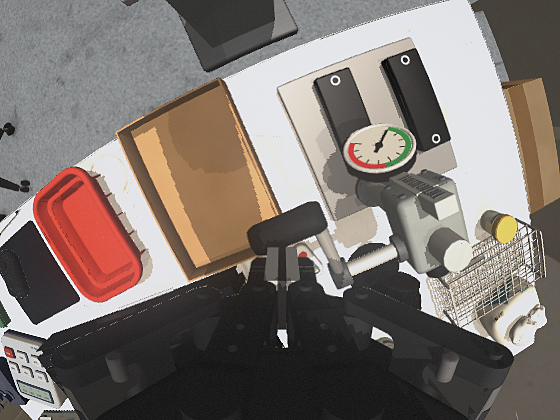

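Request:
move_arm:
  offset:
    - [0,0,2]
    - [0,0,1.2]
    - [0.3,-0.1,0.7]
    - [0.3,-0.1,0.7]
    - [0.3,-0.1,0.6]
  twist:
    - [0,0,0]
    - [0,0,0]
    - [0,0,0]
    - [0,0,0]
    - [0,0,0]
  grip: [0,0,0,0,0]

```text
time: 3.8
ee_pos: [0.5034, -0.0347, 0.3065]
tcp_rot: [180.0, 0.0, 156.1]
wrist_force: [-1.5, 0.3, 3.4]
opening: -0.0001
grasp_force: 1.1
```

Request:
move_arm:
  offset:
    - [0.2,-0.1,0.5]
    - [0.2,-0.1,0.5]
    - [0.2,-0.1,0.5]
    - [0.1,0,0.3]
    - [0.1,0,0]
  twist:
    - [0,0,0]
    - [0,0,0]
    - [0,0,0]
    - [0,0,0]
    - [0,0,0]
  grip: [0,0,0,0,0]

```text
time: 4.3
ee_pos: [0.4954, -0.0352, 0.2878]
tcp_rot: [-180.0, -0.0, 156.0]
wrist_force: [0.8, -0.0, 1.0]
opening: -0.0
grasp_force: 0.4
```

Request:
move_arm:
  offset:
    - [0.1,0,0.6]
    - [0.1,0,0.6]
    - [0,0,0.5]
    - [0,0,0.3]
    - [0,0,0.1]
  twist:
    - [0,0,0]
    - [0,0,0]
    - [0,0,0]
    - [0,0,0]
    - [0,0,0]
  grip: [0,0,0,0,0]

```text
time: 4.8
ee_pos: [0.4934, -0.0342, 0.2668]
tcp_rot: [-180.0, -0.0, 156.1]
wrist_force: [-1.8, -0.1, 2.8]
opening: -0.0001
grasp_force: 1.6
```

Request:
move_arm:
  offset:
    - [0,0,0.1]
    - [0,0,0.1]
    - [0,0,0.1]
    - [0,0,0.1]
  twist:
    - [0,0,0]
    - [0,0,0]
    - [0,0,0]
    - [0,0,0]
  grip: [0,0,0,0]

```text
time: 5.2
ee_pos: [0.4936, -0.0342, 0.2633]
tcp_rot: [180.0, 0.0, 156.1]
wrist_force: [-2.9, 0.0, 3.2]
opening: 0.0
grasp_force: 1.7
```

Request:
move_arm:
  offset:
    - [0,0,0.1]
    - [0,0,0.1]
    - [0,0,0]
  twist:
    - [0,0,0]
    - [0,0,0]
    - [0,0,0]
  grip: [0,0,0]

```text
time: 5.5
ee_pos: [0.4936, -0.0342, 0.2615]
tcp_rot: [180.0, 0.0, 156.1]
wrist_force: [-3.3, -0.3, 4.5]
opening: 0.0
grasp_force: 2.3
```

Request:
move_arm:
  offset:
    - [0,0,0.1]
    - [0,0,0.1]
    - [0,0,0]
  twist:
    - [0,0,0]
    - [0,0,0]
    - [0,0,0]
  grip: [0,0,0]

```text
time: 5.8
ee_pos: [0.4935, -0.0342, 0.261]
tcp_rot: [180.0, 0.1, 156.1]
wrist_force: [-4.8, 0.4, 13.7]
opening: 0.0
grasp_force: 7.1
```

Request:
move_arm:
  offset:
    - [0,0,0]
    - [0,0,0]
    - [0,0,0]
    - [0,0,0]
    - [0,0,0]
  twist:
    - [0,0,0]
    - [0,0,0]
    - [0,0,0]
    - [0,0,0]
    - [0,0,0]
  grip: [0,0,0,0,0]

```text
time: 6.3
ee_pos: [0.4935, -0.0342, 0.2609]
tcp_rot: [180.0, 0.1, 156.1]
wrist_force: [-5.4, 0.4, 14.6]
opening: -0.0
grasp_force: 7.3
```

Request:
move_arm:
  offset:
    - [0,0,0]
    - [0,0,0]
    - [0,0,0]
    - [0,0,0]
    - [0,0,0]
  twist:
    - [0,0,0]
    - [0,0,0]
    - [0,0,0]
    - [0,0,0]
    - [0,0,0]
  grip: [0,0,0,0,0]

```text
time: 6.8
ee_pos: [0.4935, -0.0342, 0.2609]
tcp_rot: [180.0, 0.1, 156.1]
wrist_force: [-5.8, 0.0, 14.7]
opening: 0.0002
grasp_force: 7.3
```

```bash
python3 look.py w3 dial
python3 - <<'E'
import cv2,numpy as np
a=cv2.imread('pics/w3.png');cv2.imwrite('pics/w3c.png',np.hstack([cv2.resize(a[60:260,300:500],(500,500),interpolation=cv2.INTER_CUBIC),cv2.resize(a,(300,225)).repeat(1,0) if 0 else cv2.copyMakeBorder(cv2.resize(a,(300,225)),0,275,0,0,0)]))
E
```

```text
6.8 [ 0.4935 -0.0342  0.2609] [179.9566   0.117  156.0614] [-5.8069  0.0455 14.6611]
dial 0.78 [410.1 177.4] [0.512  0.0712 0.1346] dir (array([ 0.4327, -0.0078,  0.3815]), array([ 0.2926,  0.2918, -0.9106]))
```

View pics/w3c.png

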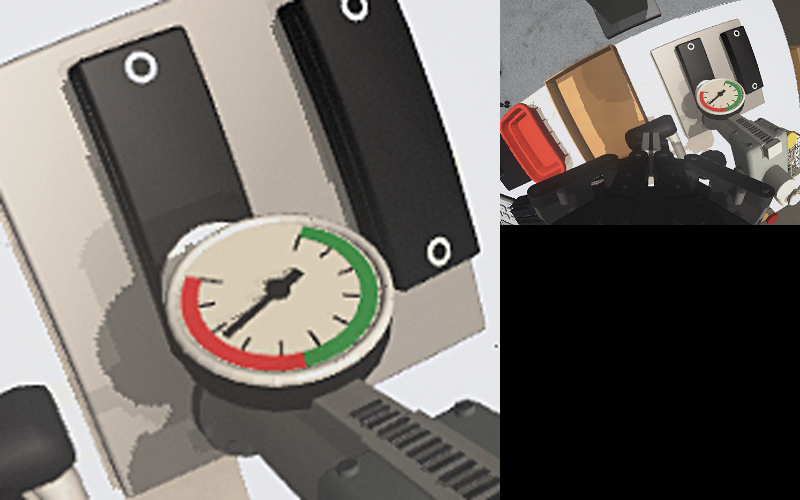

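Request:
move_arm:
  offset:
    - [0,0,0]
    - [0,0,0]
    - [0,0,0]
    - [0,0,0]
    - [0,0,0]
  twist:
    - [0,0,0]
    - [0,0,0]
    - [0,0,0]
    - [0,0,0]
    - [0,0,0]
  grip: [0,0,0,0,0]

```text
time: 7.4
ee_pos: [0.4935, -0.0342, 0.2609]
tcp_rot: [180.0, 0.1, 156.1]
wrist_force: [-5.9, 0.1, 14.7]
opening: -0.0005
grasp_force: 7.3
```

Request:
move_arm:
  offset:
    - [0,0,0]
    - [0,0,0]
    - [0,0,-0.6]
    - [0,0,-1]
    - [-0.2,0,-1.2]
  twist:
    - [0,0,0]
    - [0,0,0]
    - [0,0,0]
    - [0,0,0]
    - [0,0,0]
  grip: [0,0,0,0,0]

```text
time: 7.9
ee_pos: [0.4954, -0.035, 0.2876]
tcp_rot: [-180.0, -0.0, 156.1]
wrist_force: [-0.0, 0.1, -0.2]
opening: 0.0002
grasp_force: 0.1
```

Request:
move_arm:
  offset:
    - [-0.3,0,-1.2]
    - [-0.3,0,-1.2]
    - [-0.3,0,-1.2]
    - [0,0,-1.5]
    - [0,0,-2]
  twist:
    - [0,0,0]
    - [0,0,0]
    - [0,0,0]
    - [0,0,0]
    - [0,0,0]
  grip: [0,0,0,0,0]

```text
time: 8.4
ee_pos: [0.5037, -0.0387, 0.3583]
tcp_rot: [-180.0, -0.1, 156.1]
wrist_force: [-0.4, 0.3, -0.2]
opening: -0.0002
grasp_force: 0.0
```

Request:
move_arm:
  offset:
    - [3.5,2.4,0]
    - [3.5,2.4,0.5]
    - [3.5,2.5,1]
    - [0,0,3]
    - [0,0,3]
  twist:
    - [0,0,0]
    - [0,0,0]
    - [0,0,0]
    - [0,0,-0.14]
    - [0,0,-0.14]
  grip: [1,1,1,1,1]

```text
time: 8.9
ee_pos: [0.4372, 0.0718, 0.2832]
tcp_rot: [180.0, 0.1, 172.6]
wrist_force: [0.0, 0.2, -0.2]
opening: 0.0723
grasp_force: 0.0
```

Request:
move_arm:
  offset:
    - [0,0,3]
    - [0,0,2]
    - [0,0,0]
  twist:
    - [0,0,-0.13]
    - [0,0,0]
    - [0,0,0]
  grip: [1,1,1]

```text
time: 9.2
ee_pos: [0.4363, 0.0706, 0.2309]
tcp_rot: [-180.0, -0.2, 179.5]
wrist_force: [-0.1, 0.3, 0.1]
opening: 0.0852
grasp_force: 0.0
```

```bash
python3 look.py w4 pad_1_center lever_grip;  python3 - <<'E'
from h import *
p=viewer.camera('scene')
for t in('lever_grip','pad_1_center'):
    for a in finder.pinpoint(p,t)[:2]:print(t,a['p'],a['position'],atdepth(p,a['position']))
E
```

```text
9.2 [0.4363 0.0706 0.2309] [-179.9595   -0.2398  179.5499] [-0.1415  0.331   0.0881]
pad_1_center 0.9 [289.2 236.3] [0.4767 0.0772 0.0546] dir (array([0.3705, 0.0707, 0.3518]), array([ 0.3364,  0.0205, -0.9415]))
lever_grip 0.87 [241.1, 178.1] [ 0.51223033 -0.04228096  0.30017831]
lever_grip 0.47 [232.3, 236.8] [0.5124722  0.05384875 0.05414764]
pad_1_center 0.77 [220.6, 240.6] [0.47808225 0.05533868 0.05300068]
```

View pics/w4.png

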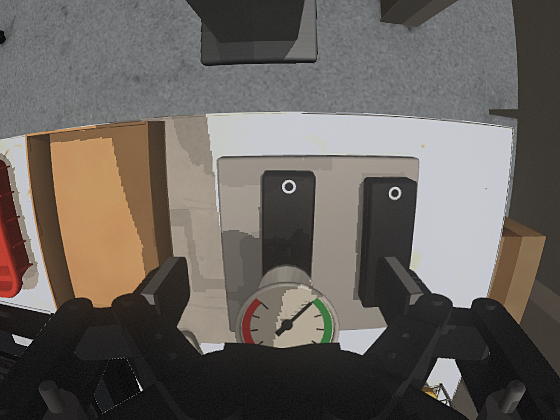

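Run:
```python
from h import *
o=bot.get_obs();p=viewer.camera('wrist');print(o['time'],o['ee_pos'])
for c in((262,171),(314,171),(264,255),(313,255),(364,178),(417,179)):print(c,atz(p,c,.054,o).round(4),atdepth(p,c,o).round(4))
```

```text
9.5 [0.43782506 0.07069496 0.23455682]
(262, 171) [0.4161 0.0523 0.054 ] [0.4205 0.0504 0.0242]
(314, 171) [0.4163 0.101  0.054 ] [0.4208 0.1039 0.0243]
(264, 255) [0.5008 0.0523 0.054 ] [0.5007 0.0523 0.0542]
(313, 255) [0.5013 0.1016 0.054 ] [0.5144 0.1047 0.0237]
(364, 178) [0.4228 0.1495 0.054 ] [0.4262 0.1546 0.0344]
(417, 179) [0.423  0.2054 0.054 ] [0.4322 0.2293 0.0005]
```

Request:
move_arm:
  offset:
    - [0.3,0.5,4]
    - [0,0,4]
    - [0,0,4]
    - [0,0,4]
    - [0,0,2.5]
  twist:
    - [0,0,0]
    - [0,0,0]
    - [0,0,0]
    - [0,0,0]
    - [0,0,0]
  grip: [1,1,1,1,1]

```text
time: 10.05
ee_pos: [0.4334, 0.0755, 0.046]
tcp_rot: [-180.0, -0.1, 179.5]
wrist_force: [0.7, 0.1, 0.8]
opening: 0.0854
grasp_force: 0.0
```

Request:
move_arm:
  offset:
    - [0,0,0]
    - [0,0,0]
    - [0,0,0]
    - [0,0,0]
    - [0,0,0]
  twist:
    - [0,0,0]
    - [0,0,0]
    - [0,0,0]
    - [0,0,0]
    - [0,0,0]
  grip: [0.3,0.3,0.3,0.3,0.3]
  force: 60

```text
time: 10.55
ee_pos: [0.4356, 0.0759, 0.0505]
tcp_rot: [180.0, 0.2, 179.6]
wrist_force: [-0.6, 0.5, 7.0]
opening: 0.0487
grasp_force: 63.7
```

Request:
move_arm:
  offset:
    - [0,0,-0.3]
    - [1,0,0]
    - [2,0,0]
    - [2.5,0,0]
    - [2.5,0,0]
  twist:
    - [0,0,0]
    - [0,0,0]
    - [0,0,0]
    - [0,0,0]
    - [0,0,0]
  grip: [0.3,0.3,0.3,0.3,0.3]

```text
time: 11.05
ee_pos: [0.3528, 0.0762, 0.0511]
tcp_rot: [-180.0, -0.0, 179.5]
wrist_force: [-0.3, -0.6, -1.6]
opening: 0.0491
grasp_force: 62.7
```

Request:
move_arm:
  offset:
    - [2.5,0,0]
    - [0,0,-2]
    - [0,0,-4]
    - [0,0,-4]
    - [0,0,-4]
  twist:
    - [0,0,0]
    - [0,0,0]
    - [0,0,0]
    - [0,0,0]
    - [0,0,0]
  grip: [0.3,0.3,0.3,0.3,0.3]

```text
time: 11.55
ee_pos: [0.3282, 0.0763, 0.1928]
tcp_rot: [180.0, -0.0, 179.6]
wrist_force: [0.8, 0.2, -1.7]
opening: 0.0493
grasp_force: 62.6
```

```bash
python3 look.py w5;  python3 - <<'E'
from h import *
p=viewer.camera('scene');a=p['color'][:,:,::-1];b=cv2.imread('pics/w5.png')
cv2.imwrite('pics/c5.png',np.hstack([cv2.resize(a[100:400,100:400],(400,400)),cv2.copyMakeBorder(cv2.resize(b,(400,300)),0,100,0,0,0)]))
print(bot.get_obs()['q'])
E
```

```text
11.55 [0.3282 0.0763 0.1928] [179.9978  -0.0056 179.5585] [ 0.7678  0.2487 -1.7292]
[ 1.30917797e+01 -2.53528284e+01 -2.22939403e+01  9.26605745e+01
  1.85457023e-03  1.35334739e+01]
```

View pics/c5.png

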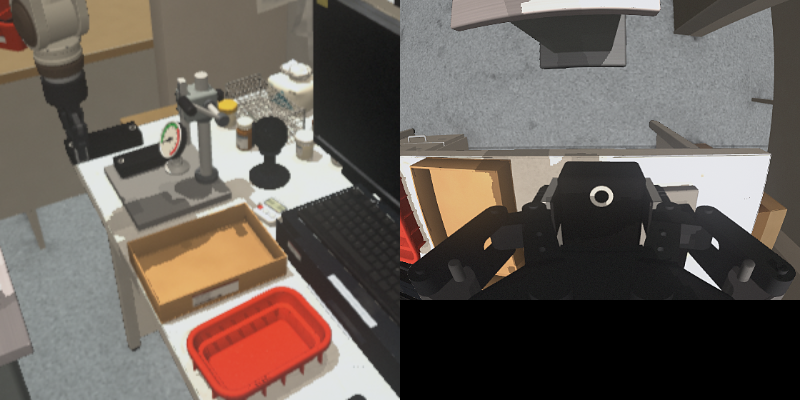

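Request:
move_arm:
  offset:
    - [0,-4.5,0]
    - [0,-4.5,0]
    - [0,-4.5,0]
    - [-1,-4.5,0]
    - [-1,-4.5,0]
  twist:
    - [0,0,0]
    - [0,0,0]
    - [0,0,0]
    - [0,0,0]
    - [0,0,0]
  grip: [0.3,0.3,0.3,0.3,0.3]

```text
time: 12.15
ee_pos: [0.3466, -0.1503, 0.1909]
tcp_rot: [-180.0, 0.0, 179.5]
wrist_force: [1.8, 0.3, -1.7]
opening: 0.0489
grasp_force: 63.0
```

Request:
move_arm:
  offset:
    - [-1.5,-4.5,0]
    - [-1.5,-4.5,0]
    - [-1.5,-4.5,0]
    - [-1.5,-4.5,0]
    - [-1.5,-4.5,0]
  twist:
    - [0,0,0]
    - [0,0,0]
    - [0,0,0]
    - [0,0,0]
    - [0,0,-0.09]
  grip: [0.3,0.3,0.3,0.3,0.3]

```text
time: 12.65
ee_pos: [0.4204, -0.3757, 0.1904]
tcp_rot: [179.9, -0.0, -175.3]
wrist_force: [1.7, 0.4, -0.6]
opening: 0.049
grasp_force: 63.0
```

Request:
move_arm:
  offset:
    - [0,0,0]
    - [0,0,0]
    - [0,0,0]
  twist:
    - [0,0,0]
    - [0,0,0]
    - [0,0,0]
  grip: [0.3,0.3,0.3]

```text
time: 12.95
ee_pos: [0.4203, -0.3733, 0.1911]
tcp_rot: [180.0, -0.0, -175.3]
wrist_force: [0.9, -0.1, -1.7]
opening: 0.0486
grasp_force: 63.2
```

Request:
move_arm:
  offset:
    - [-0.3,-0.2,3]
    - [0,0,4]
    - [0,0,4]
    - [0,0,3]
    - [0,0,1]
  twist:
    - [0,0,0]
    - [0,0,0]
    - [0,0,0]
    - [0,0,0]
    - [0,0,0]
  grip: [0.3,0.3,0.3,0.3,0.3]

```text
time: 13.45
ee_pos: [0.4226, -0.3736, 0.0388]
tcp_rot: [179.8, -0.1, -175.2]
wrist_force: [-0.6, 0.4, -1.8]
opening: 0.0491
grasp_force: 63.1
```

Request:
move_arm:
  offset:
    - [0,0,0.4]
    - [0,0,0.3]
    - [0,0,0]
    - [0,0,0]
  twist:
    - [0,0,0]
    - [0,0,0]
    - [0,0,0]
    - [0,0,0]
  grip: [0.3,0.3,0.3,0.3]

```text
time: 13.85
ee_pos: [0.4246, -0.3765, 0.0357]
tcp_rot: [-179.9, 0.1, -175.3]
wrist_force: [0.2, -0.0, -1.3]
opening: 0.0489
grasp_force: 63.1
```

Down 5 mm more, then release gently.

Request:
move_arm:
  offset:
    - [0,0,0.3]
    - [0,0,0.2]
    - [0,0,0]
    - [0,0,0]
  twist:
    - [0,0,0]
    - [0,0,0]
    - [0,0,0]
    - [0,0,0]
  grip: [0.3,0.3,0.3,0.3]

```text
time: 14.25
ee_pos: [0.4245, -0.3766, 0.0309]
tcp_rot: [-179.9, 0.1, -175.3]
wrist_force: [-1.8, 2.5, 8.6]
opening: 0.0486
grasp_force: 66.6
```

Request:
move_arm:
  offset:
    - [0,0,0]
    - [0,0,0]
    - [0,0,0]
    - [0,0,0]
  twist:
    - [0,0,0]
    - [0,0,0]
    - [0,0,0]
    - [0,0,0]
  grip: [0.72,0.72,0.72,0.72]

```text
time: 14.65
ee_pos: [0.4242, -0.3738, 0.0304]
tcp_rot: [179.8, 0.1, -175.2]
wrist_force: [-3.4, 18.4, 13.6]
opening: 0.0613
grasp_force: 10.4
```

Request:
move_arm:
  offset:
    - [0,0,-1]
    - [0,0,-2]
    - [0,0,-4]
    - [0,0,-4]
    - [0,0,-4]
  twist:
    - [0,0,0]
    - [0,0,0]
    - [0,0,0]
    - [0,0,0]
    - [0,0,0]
  grip: [0.72,0.72,0.72,0.72,0.72]

```text
time: 15.15
ee_pos: [0.4239, -0.3761, 0.1813]
tcp_rot: [-180.0, 0.0, -175.3]
wrist_force: [0.2, -1.1, 0.6]
opening: 0.0618
grasp_force: 0.0
```

Request:
move_arm:
  offset:
    - [4,0,-2]
    - [4,0,0]
    - [0,0,0]
    - [0,0,0]
  twist:
    - [0,0,0]
    - [0,0,0]
    - [0,0,0]
    - [0,0,0]
  grip: [0.72,0.72,0.72,0.72]

```text
time: 15.55
ee_pos: [0.3439, -0.383, 0.2001]
tcp_rot: [-179.9, 0.1, -175.4]
wrist_force: [-0.1, -0.7, -0.2]
opening: 0.0611
grasp_force: 0.0
```

Run:
```python
from h import *
p=viewer.camera('scene');q=viewer.camera('top')
for n,c in(('s',p),('t',q)):
  for t in('pad_1_center','lever_grip'):
    for a in finder.pinpoint(c,t)[:3]:print(n,t,round(a['p'],2),a['position'],atdepth(c,a['position']).round(4))
cv2.imwrite('pics/c6.png',np.hstack([cv2.resize(p['color'][140:420,130:410,::-1],(400,400)),cv2.resize(q['color'][120:320,220:420,::-1],(400,400))]))
print(bot.get_obs()['time'])
```

```text
s pad_1_center 0.55 [294.4, 363.4] [ 0.4697 -0.3787  0.0331]
t pad_1_center 0.61 [386.4, 252.6] [ 0.4791 -0.3719  0.0341]
t lever_grip 0.66 [279.7, 242.4] [ 0.513  -0.0375  0.2996]
t lever_grip 0.53 [293.8, 195.4] [ 0.6717 -0.0809  0.0183]
15.85
```

View pics/c6.png

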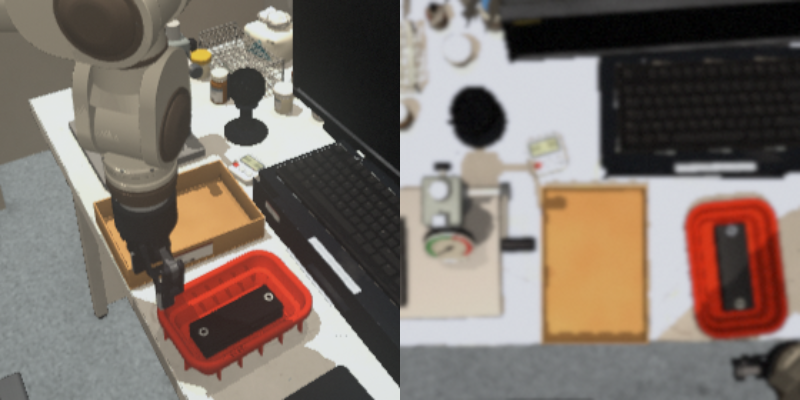

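```bash
python3 -c "
from workcell import bot
print(bot.job_done())"
```

```text
the job is handed in; nothing more can be done
None
```

The needle stood in the red, so I laid the tested pad flat in the red bin; the lever is back up, the arm never went near the waiting pad or the three bystanders, and the job is handed in (its result is not shown to me).

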